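Swap the setting gauge for a new rest pad in the grinding fixture

ROBOT

A 6-joint arm with a two-finger parallel gripper is mounted at the origin on the work surface. World frame = base frame: x ahead of the robot, y to its left, z up, the work surface at z = 0. Lengths are in m, angles in rad, forces in N, time in s.
With the tool pointing down it reaches from about 0.35 to 0.725 m from the base axis. Payload 4.3 kg.
Tool frame: the origin (TCP) lies at the very end of the fingers, on their centre line; the grasp point (between the pads) lies 19 mm behind it; z points along the fingers, y is the line along which they close (so a half turn about z gives the same grasp; the last joint's range is limited). The gripper opens to 85 mm and grips with 20 to 120 N. Pads are 22 mm wide; open, the fingers measure 114 mm over their backs; the gripper's body (76 mm by 85 mm) begins 54 mm behind the grasp point. The pads swing forward as they close: fully open they stand 13 mm farther back than shut.
Start: joints at [-1.29, 0.377, 0.081, 1.274, 0, 1.46], TCP at [0.219, -0.532, 0.231] pointing down, gripper open.
Joint ranges: [-2.72, 2.72], [-0.84, 1.66], [-1.02, 1.22], [-1.77, 2.12], [-1.37, 1.28], [-3.14, 3.14]. Speed limits (rad/s): [2.57, 2.57, 3.14, 3.14, 3.14, 3.14].

INTERFACE

Orientations are given as a unit quaternion [x, y, z, w].
In Python, from cell import r gives the robot as it stands. The module is installed in compiled form; this text tells all that it offers.
- The arm moves only by the tool drive_tool, never from a script. Its argument "rows" is a list of rows, each a list of 6 numbers: the shift along the tool's x, y, z in mm, then the turn, a rotation vector about the tool's x, y, z in rad. In form: [[x, y, z, wx, wy, wz], ...]. A call has 1 to 8 rows; each row shifts and turns the commanded pose from where the row before left it, along the tool's axes as they then stand; what a row does not reach is not made up. A row lasts 1/8 s, in which the tool goes at most 62.5 mm and 10.7 degrees, less where a joint would pass 70% of its speed; a pose out of reach is approached as far as the arm can. A call is refused whole if a number of a shift passes 62.5 or a number of a turn 0.188, either way. A call with a gripper value outside its range is refused whole. "gripper" is the finger opening in mm, from 0 to 85.4, set as the call begins (left out, the last holds). The fingers move at their own pace and stop on an object; the grip force is fixed at half the most. Time passes only in rows, so rows that do not move let the fingers close. It gives the time, the measured TCP pose, the force, the opening and the grip force at its end, in the units of the state.
- r.read_state(): the state, without advancing time (a new reading comes with each control period).
- r.grab_frame(name): name is "scene" or "side" or "wrist"; returns (picture, depth): 400x640x3 uint8, red, green, blue; 400x640 float32, m along the optical axis (not along the pixel's ray), 0 where there is no reading.
- r.calibration(name): a dict with "mtx" (3x3 intrinsics, pixels), "extrinsics" (4x4, takes a point from camera to world coordinates). Camera axes: x right, y up, looking along -z (the intrinsics and any distortion apply to the point x, -y, -z); pixel columns grow to the right and rows downward; lengths in m; the calibration is good to about 2 mm. The wrist camera is an equidistant fisheye: a pixel r from the principal point sees the ray r / f radians off the axis. A picture is of the moment at which its call begins: read the wrist's pose just before it. calibration takes no time and is no camera call; for the wrist camera it gives the pose at the moment of the call.
- r.job_done(): hands the job in; it is judged then, once.
Trained networks look in the newest picture that a camera, given by its name, has taken for a name from the list of things; names that differ only in an ending like _2 or _b are one class to them, and where a whole thing is asked for, a point or a joint stands for the part that bears it (a point fixed in the world has none). Each returns a list of dicts, best first, with "score" (0 to 1); they miss things now and then, are a little off and sometimes report something else, mostly with a low value. They report only what shows in the picture. A call takes as long as a camera call. They do not tell look-alikes from the thing itself.
- r.boxes_of(name, camera): "extent" ([left, top, right, bottom] in pixels, round what is visible of it).
The state is a dict: "clock": time; "joint_positions": joint angles; "joint_vel": joint speeds; "joint_efforts": joint torques, N m; "ee_pos": TCP position; "tcp_rot": TCP orientation; "force": force on the tool from outside, world axes, zero at the start; "moment": the same for the moment, N m; "grip_width": finger opening in m; "grasp_force": force on a finger pad.
Only numpy, scipy, OpenCV 4.12 (cv2) and the standard library are available. Lean on these libraries where they do the work, as an engineer would, in place of code of your own. Each camera call takes 0.05 s, during which the arm holds its last target. There are 200 camera calls.

TASK

The red setting gauge is still standing in the pocket of the grinding fixture: hang it up by its eye on the peg of the grey stand, and fit the new orange rest pad in the pocket in its place, pressed fully home so that its top is flush with the aluminium plate. Leave the other things on the bench where they are.

Things in the scene. Friction and masses are not known exactly. Their poses are not given: they have to be found in the camera images.
- fixture: (all sizes in mm) bench fixture, fixed to the bench: aluminium plate 120 (x) x 150 (y) on two timber boards 190 long (y), the plate's top face 46 above the bench. In the middle of the plate is a rectangular pocket, 39 (x) x 59 (y), chamfered at the mouth. Origin: centre of its underside on the bench, z up
- pocket (a point): centre of the pocket's mouth, level with the plate's top face; axes as the fixture's (x across the pocket, y along it)
- seat (a joint): the dark steel plate that is the pocket's floor. It slides down stiffly (about 7 N) and stays where it is pushed: 0 = up (start), floor 10 mm below the mouth; 0.008 m = fully down against its stop, floor 18 mm below the mouth. A pad laid on it while it is up stands 8 mm proud
- gauge: red setting gauge, about 0.13 kg, an upside-down T: foot 34 (x) x 54 (y) x 16 high, and rising from its middle an upright plate 6 thick (x) x 44 wide (y), whose top is 98 above the underside of the foot. It stands in the pocket on the seat. Origin: centre of the foot's underside, z up
- gauge_eye (a point): centre of the round 28 mm hole through the gauge's upright plate (the hole's axis is the gauge's x), 44 above the foot's underside and 54 below the plate's top
- gauge_top (a point): middle of the top edge of the gauge's upright plate, 98 above the foot's underside; the plate can be pinched here across its 6 mm
- stand: peg stand, fixed to the bench: upright grey perforated panel 140 wide (y), 108 high, 6 thick, with a post 24 wide rising from its middle to 158, on a dark foot 100 (x) x 140 (y) x 8 high; one yellow peg sticks out level from near the post's top. Origin: on the bench at the middle of the panel's front face; x points into the panel, so the peg points along -x
- peg_mid (a point): point on the peg's axis, 37 in front of the post and 150 above the bench; axes as the stand's. The peg is 8 thick, level, runs to 70 in front of it and ends in a small upturned tip (75 to 79 in front, its top 11 above the peg's axis)
- pad: new orange rest pad, a block 36 (x) x 56 (y) x 18 high with two dark screw heads in its top, lying flat on the bench the right way up. Origin: centre of its underside, z up
- pad_top (a point): centre of the pad's top face, 18 above its underside
- worn_pad: worn grey pad, a bystander: like the orange one but grey and 12 high. Origin: centre of its underside
- tape: bystander: blue tape roll lying flat, 96 across, 25 high. Origin: centre of its underside
- disc: bystander: brown grinding disc with a yellow label lying flat, 116 across, 12 high. Origin: centre of its underside
- offcut: bystander: pale timber offcut 90 x 60 x 38 high. Origin: centre of its underside
- driver: bystander: screwdriver with a red handle, lying flat, about 200 long, handle under 35 thick
Things that resemble listed ones, but are neither listed nor needed, are in the scene too. What is meant by the gauge is not black, blue or turquoise, and is the smaller of those in its own colour.

How it is judged:
By the outcome, as a careful person would: the job done as asked, in the order asked, and still so for the second after the job is handed in, with the robot touching nothing.
It also fails if it takes over 67 s, if anything falls off the work surface, if the arm or the gripper's body presses on something with over 40 N, if the wrist force passes 120 N, or if a joint passes its speed limit or range.

## Working session

There is one attempt and no reset: what is moved stays moved. The work goes in short steps, Python scripts to look and compute and a tool call to move; the robot and the scene stay as the last step left them, time stands still between calls to the robot, and variables do not carry over. Pictures are saved under pics/ and viewed, at most 10 in all, crops included, and the job is handed in when it is done.

Besides the shell and the picture viewer there is one more tool, called after ">>>" as a command line: name --pt "numbers of a row" for each row, then --argument value for the rest. drive_tool: Moves the arm, as the interface text tells. Its arguments: {"type":"object","properties":{"rows":{"type":"array"},"gripper":{"type":"number"}},"required":["rows"]}

```bash
mkdir -p pics
cat > h.py <<'E'
import numpy as np, cv2
from cell import r
from scipy.spatial.transform import Rotation as R
def grab(n,save=None):
    c=r.calibration(n); p,d=r.grab_frame(n)
    if save: cv2.imwrite('pics/'+save,p[:,:,::-1])
    return p,d,c
def cloud(d,c):
    K=np.array(c['mtx']);E=np.array(c['extrinsics'])
    v,u=np.mgrid[:d.shape[0],:d.shape[1]]
    x=(u-K[0,2])/K[0,0]*d; y=(v-K[1,2])/K[1,1]*d
    P=np.stack([x,-y,-d],-1)@E[:3,:3].T+E[:3,3]
    P[d==0]=np.nan
    return P
E
python3 - <<'E'
from h import *
s=r.read_state();print(s['clock'],s['ee_pos'],s['tcp_rot'],s['force'])
for n in ['scene','side']:
    p,d,c=grab(n,n+'0.png'); P=cloud(d,c); np.savez(n+'0.npz',p=p,d=d,P=P)
    print(n,{k:np.round(np.array(v),3).tolist() for k,v in c.items()})
    for t in ['fixture','gauge','stand','pad','worn_pad']:
        for b in r.boxes_of(t,n)[:4]:
            e=np.array(b['extent']);u,v=int((e[0]+e[2])/2),int((e[1]+e[3])/2)
            print(t,round(b['score'],2),e.round().tolist(),P[min(v,399),min(u,639)].round(3))
E
```

```text
0.0 [ 0.21886886 -0.53101628  0.23034815] [ 9.80969649e-01  1.94158451e-01 -8.36071653e-05 -1.01858503e-03] [-0.74876701 -0.46768928 -0.40607508]
scene {'mtx': [[391.653, 0.0, 325.063], [0.0, 391.653, 202.417], [0.0, 0.0, 1.0]], 'extrinsics': [[0.331, -0.737, 0.59, 1.308], [0.944, 0.263, -0.201, -0.27], [-0.007, 0.623, 0.782, 1.175], [0.0, 0.0, 0.0, 1.0]]}
fixture 0.78 [239.0, 226.0, 299.0, 276.0] [ 0.593 -0.23   0.052]
fixture 0.61 [253.0, 229.0, 271.0, 251.0] [ 0.538 -0.238  0.043]
gauge 0.95 [267.0, 188.0, 288.0, 220.0] [ 0.368 -0.144  0.   ]
gauge 0.9 [267.0, 268.0, 290.0, 299.0] [ 0.701 -0.228  0.019]
gauge 0.75 [303.0, 254.0, 324.0, 279.0] [ 0.686 -0.103  0.032]
gauge 0.61 [257.0, 229.0, 276.0, 252.0] [ 0.557 -0.226  0.065]
pad 0.7 [335.0, 248.0, 360.0, 273.0] [ 0.685  0.02  -0.002]
pad 0.66 [361.0, 179.0, 401.0, 227.0] [0.549 0.2   0.076]
pad 0.62 [310.0, 223.0, 330.0, 229.0] [ 0.534 -0.027  0.02 ]
side {'mtx': [[480.098, 0.0, 320.415], [0.0, 480.098, 199.978], [0.0, 0.0, 1.0]], 'extrinsics': [[-0.835, 0.344, -0.429, -0.045], [-0.55, -0.528, 0.647, 0.904], [-0.004, 0.776, 0.63, 0.974], [0.0, 0.0, 0.0, 1.0]]}
fixture 0.53 [415.0, 169.0, 441.0, 190.0] [ 0.368 -0.374  0.012]
gauge 0.84 [349.0, 149.0, 363.0, 184.0] [ 0.584 -0.263  0.048]
gauge 0.83 [306.0, 139.0, 328.0, 173.0] [ 0.771 -0.3   -0.001]
gauge 0.72 [296.0, 164.0, 311.0, 196.0] [ 0.731 -0.161 -0.002]
gauge 0.64 [375.0, 174.0, 398.0, 222.0] [ 0.404 -0.126  0.081]
stand 0.79 [254.0, 221.0, 311.0, 292.0] [0.549 0.198 0.034]
pad 0.67 [320.0, 212.0, 343.0, 226.0] [ 0.528 -0.019  0.019]
worn_pad 0.76 [277.0, 328.0, 297.0, 354.0] [0.39  0.396 0.011]
```

Run:
```python
from h import *
a=cv2.imread('pics/scene0.png')[150:310,210:450]; b=cv2.imread('pics/side0.png')[110:370,220:460]
cv2.imwrite('pics/s0.png',cv2.resize(a,None,fx=3.33,fy=3.33,interpolation=2)); cv2.imwrite('pics/d0.png',cv2.resize(b,None,fx=2.3,fy=2.3,interpolation=2))
```

```text
(no output)
```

View pics/s0.png

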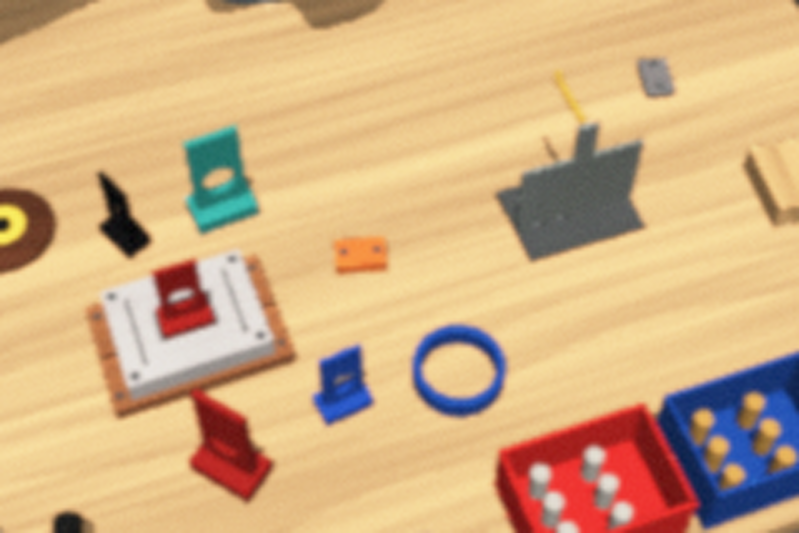

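View pics/d0.png

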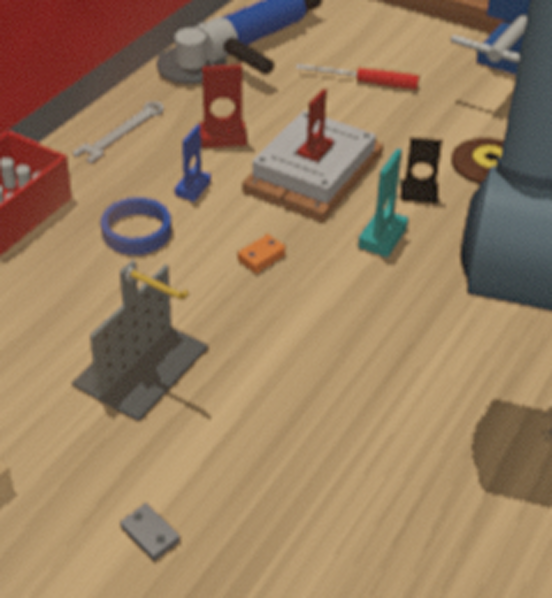

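Scene picture: the candidates for the gauge are the small red one in the pocket at about (265,240), the large red one on the bench at (279,285), black (247,214), turquoise (276,203) and blue (313,265). I choose the small red one in the fixture pocket. The pad is orange at (318,226), the stand is at about (385,205), and the peg runs from (377,172) to (386,187).

```bash
cat > m.py <<'E'
from h import *
def rect(Q,name):
    if len(Q)<8: print(name,'few',len(Q));return
    (cx,cy),(w,h),a=cv2.minAreaRect((Q[:,:2]*1000).astype(np.float32))
    print(name,len(Q),'c',round(cx,1),round(cy,1),'size',round(w,1),round(h,1),'ang',round(a,1),'z med',np.round(np.median(Q[:,2])*1000,1), 'mean',(Q[:,:2].mean(0)*1000).round(1))
E
python3 - <<'E'
from m import *
for n in ['scene','side']:
    f=np.load(n+'0.npz');P=f['P'].reshape(-1,3);c=f['p'].reshape(-1,3).astype(int)
    hsv=cv2.cvtColor(f['p'],cv2.COLOR_RGB2HSV).reshape(-1,3).astype(int)
    ok=~np.isnan(P[:,0]);P=P[ok];hsv=hsv[ok]
    x,y,z=P.T;H,S,V=hsv.T
    near=(abs(x-.57)<.13)&(abs(y+.24)<.13)
    pl=near&(abs(z-.046)<.008)&(S<60)
    rect(P[pl],n+' plate')
    rect(P[near&(abs(z-.046)<.008)],n+' plateall')
    red=((H<8)|(H>172))&(S>130)&(abs(x-.57)<.05)&(abs(y+.24)<.06)
    rect(P[red&(z>.065)],n+' gauge up'); rect(P[red&(z>.085)],n+' gauge up2'); print('zmax',np.percentile(z[red],[50,90,99]))
    G=P[red&(z>.065)][:,:2]; 
    if len(G)>8: l=cv2.fitLine((G*1000).astype(np.float32),cv2.DIST_HUBER,0,.01,.01).ravel();print('line',np.degrees(np.arctan2(l[1],l[0])),l)
    orr=(H>7)&(H<16)&(S>190)&(V>150)&(abs(x-.53)<.06)&(abs(y+.02)<.06)&(z>.006)
    rect(P[orr],n+' pad');rect(P[orr&(z>.014)],n+' padtop')
    st=(abs(x-.53)<.14)&(abs(y-.2)<.14)
    rect(P[st&(S<110)&(z>.02)&(z<.105)],n+' panel');rect(P[st&(S<110)&(z>.114)],n+' post')
    G=P[st&(S<110)&(z>.03)&(z<.105)][:,:2]
    l=cv2.fitLine((G*1000).astype(np.float32),cv2.DIST_HUBER,0,.01,.01).ravel();print('line',np.degrees(np.arctan2(l[1],l[0])),l)
    rect(P[st&(S<110)&(z>.004)&(z<.012)],n+' foot')
    pg=st&(H>15)&(H<32)&(S>120)&(z>.12)
    rect(P[pg],n+' peg')
    if pg.sum()>5: print(P[pg].round(3)[::max(1,pg.sum()//12)].tolist())
E
```

```text
scene plate 1086 c 562.4 -231.3 size 127.1 149.0 ang 1.6 z med 46.1 mean [ 571.2 -232.6]
scene plateall 1199 c 597.1 -212.5 size 197.4 184.7 ang 1.6 z med 46.3 mean [ 571.7 -231.2]
scene gauge up 125 c 562.1 -230.6 size 42.1 9.8 ang 89.3 z med 111.8 mean [ 563.7 -232.2]
scene gauge up2 94 c 562.7 -232.7 size 37.8 8.6 ang 89.3 z med 119.1 mean [ 564.  -232.3]
zmax [0.06749272 0.12984594 0.13636226]
line -89.65853 [ 5.9596701e-03 -9.9998224e-01  5.6425818e+02 -2.3256476e+02]
scene pad 17 c 540.8 -36.7 size 43.2 5.9 ang 81.6 z med 12.8 mean [541.4 -34.8]
scene padtop few 6
scene panel 502 c 550.7 212.2 size 142.2 13.3 ang 88.8 z med 65.1 mean [552.4 210.4]
scene post 61 c 547.9 211.4 size 15.5 25.8 ang 1.2 z med 140.6 mean [552.1 210.5]
line -89.97701 [ 4.0109555e-04 -9.9999994e-01  5.5243396e+02  2.1048212e+02]
scene foot 510 c 527.2 200.4 size 275.6 272.4 ang 89.2 z med 6.6 mean [553.4 195.7]
scene peg 39 c 504.7 211.7 size 66.2 8.8 ang 0.5 z med 153.4 mean [502. 211.]
[[0.472, 0.21, 0.162], [0.472, 0.214, 0.155], [0.476, 0.209, 0.15], [0.486, 0.208, 0.155], [0.49, 0.21, 0.154], [0.49
[... 700 characters left out ...]
3 213.1 size 11.8 143.5 ang 0.1 z med 62.3 mean [548.8 220.3]
side post 102 c 538.7 217.1 size 26.1 40.0 ang 73.9 z med 140.1 mean [548.8 216.1]
line 89.61453 [6.7274817e-03 9.9997735e-01 5.4875885e+02 2.2013023e+02]
side foot 1144 c 530.0 200.2 size 279.9 279.1 ang 0.0 z med 7.8 mean [523.1 219.6]
side peg 80 c 511.2 214.4 size 16.5 82.1 ang 81.4 z med 152.8 mean [505.8 214.6]
[[0.546, 0.212, 0.15], [0.538, 0.214, 0.152], [0.534, 0.216, 0.151], [0.531, 0.215, 0.149], [0.522, 0.218, 0.152], [0.509, 0.21, 0.153], [0.505, 0.212, 0.153], [0.499, 0.216, 0.156], [0.497, 0.214, 0.152], [0.492, 0.217, 0.153], [0.471, 0.217, 0.164], [0.483, 0.213, 0.152], [0.484, 0.216, 0.15], [0.476, 0.218, 0.152]]
```

>>> drive_tool --pt "0 0 0 0 0 -0.171" --pt "0 0 0 0 0 -0.171" --pt "0 0 0 0 0 -0.171" --pt "0 0 0 0 0 -0.171" --pt "0 0 0 0 0 -0.171" --pt "0 0 0 0 0 -0.171" --pt "0 0 0 0 0 -0.171" --gripper 40

```text
clock: 1.48
ee_pos: [0.219, -0.5317, 0.2314]
tcp_rot: [0.699, 0.715, -0.0, 0.0]
force: [0.1, 0.1, 0.2]
grip_width: 0.0401
grasp_force: 0.0
```

>>> drive_tool --pt "34 38 -5 0 0 0" --pt "34 38 -5 0 0 0" --pt "34 38 -5 0 0 0" --pt "34 38 -5 0 0 0" --pt "34 38 -5 0 0 0" --pt "34 38 -5 0 0 0" --pt "34 38 -5 0 0 0" --pt "34 38 -5 0 0 0"

```text
clock: 2.48
ee_pos: [0.5195, -0.2533, 0.2716]
tcp_rot: [0.701, 0.713, -0.0, 0.0]
force: [-0.6, -1.5, -0.4]
grip_width: 0.0399
grasp_force: 0.0
```

```bash
cat >> h.py <<'E'
def wcloud(d,c):
    K=np.array(c['mtx']);E=np.array(c['extrinsics'])
    v,u=np.mgrid[:d.shape[0],:d.shape[1]]
    a=(u-K[0,2])/K[0,0]; b=(v-K[1,2])/K[1,1]; t=np.hypot(a,b)+1e-9
    k=np.tan(np.minimum(t,1.4))/t*d
    P=np.stack([a*k,-b*k,-d],-1)@E[:3,:3].T+E[:3,3]
    P[(d==0)|(t>1.35)]=np.nan
    return P
E
python3 - <<'E'
from m import *
p,d,c=grab('wrist','w1.png');P=wcloud(d,c);np.savez('w1.npz',p=p,d=d,P=P)
print({k:np.round(np.array(v),3).tolist() for k,v in c.items()})
for b in r.boxes_of('gauge','wrist')[:5]: print(b)
hsv=cv2.cvtColor(p,cv2.COLOR_RGB2HSV).reshape(-1,3).astype(int);P=P.reshape(-1,3)
ok=~np.isnan(P[:,0]);P=P[ok];hsv=hsv[ok];x,y,z=P.T;H,S,V=hsv.T
near=(abs(x-.57)<.1)&(abs(y+.23)<.12)
rect(P[near&(abs(z-.046)<.004)&(S<60)],'plate')
red=((H<8)|(H>172))&(S>130)&(abs(x-.562)<.04)&(abs(y+.23)<.06)
rect(P[red&(z>.06)],'up');rect(P[red&(z>.128)],'top');rect(P[red&(z<.06)],'foot');print(np.percentile(z[red],[5,50,95,99]))
E
```

```text
{'mtx': [[309.707, 0.0, 315.552], [0.0, 309.707, 200.543], [0.0, 0.0, 1.0]], 'extrinsics': [[1.0, -0.015, -0.006, 0.517], [0.016, 0.947, 0.321, -0.171], [0.0, -0.321, 0.947, 0.414], [0.0, 0.0, 0.0, 1.0]]}
{'extent': [427.6, 32.2, 478.6, 80.1], 'score': 0.92}
{'extent': [200.1, 153.3, 258.4, 200.4], 'score': 0.85}
{'extent': [193.9, 53.8, 255.3, 118.6], 'score': 0.76}
{'extent': [337.5, 127.4, 366.6, 192.5], 'score': 0.65}
{'extent': [430.8, 126.1, 523.1, 190.0], 'score': 0.65}
plate 9998 c 562.4 -231.9 size 119.8 151.3 ang 1.7 z med 46.0 mean [ 561.1 -228.4]
up 467 c 555.4 -241.3 size 54.3 45.3 ang 37.8 z med 133.9 mean [ 560.7 -232.4]
top 373 c 554.6 -241.3 size 51.8 46.7 ang 34.0 z med 134.1 mean [ 560.8 -232.8]
foot 614 c 561.8 -231.4 size 33.4 53.6 ang 1.4 z med 51.9 mean [ 556.  -227.1]
[0.05081492 0.05287408 0.3038339  0.36651648]
```

View pics/w1.png

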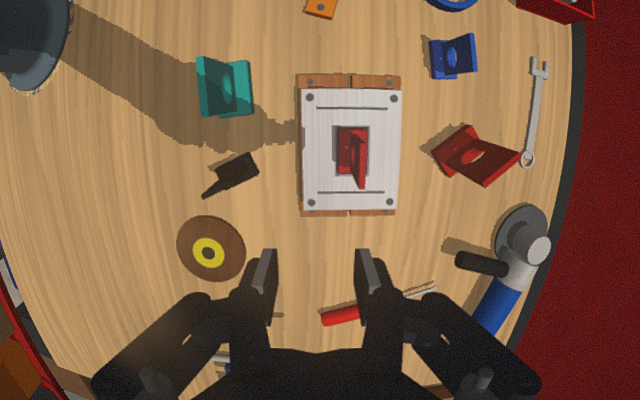

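The wrist picture shows the small red gauge in the pocket at (350,158). The large red one lies to the right at (475,155), with turquoise at (225,88) and blue at (453,55). The measured foot is 33.4 x 53.6 mm, which matches the listed gauge.

>>> drive_tool --pt "10 21 10 0 0 -0.009" --pt "11 22 10 0 0 0" --pt "0 0 0 0 0 0" --pt "0 0 0 0 0 0"

```text
clock: 3.08
ee_pos: [0.5606, -0.2328, 0.2508]
tcp_rot: [0.698, 0.716, -0.0, -0.0]
force: [0.2, 0.1, 1.5]
grip_width: 0.0396
grasp_force: 0.0
```

Run:
```python
from m import *
s=r.read_state();print(s['ee_pos'],R.from_quat(s['tcp_rot']).as_matrix().round(3).tolist(),s['force'])
p,d,c=grab('wrist');P=wcloud(d,c)
hsv=cv2.cvtColor(p,cv2.COLOR_RGB2HSV).reshape(-1,3).astype(int);P=P.reshape(-1,3)
ok=~np.isnan(P[:,0]);P=P[ok];hsv=hsv[ok];x,y,z=P.T;H,S,V=hsv.T
near=(abs(x-.562)<.07)&(abs(y+.23)<.09)
rect(P[near&(abs(z-.046)<.003)&(S<60)],'plate')
red=((H<8)|(H>172))&(S>130)&(abs(x-.562)<.025)&(abs(y+.23)<.035)
rect(P[red&(abs(z-.134)<.003)],'top');rect(P[red&(z<.056)],'foot')
rect(P[(abs(x-.53)<.08)&(abs(y+.02)<.06)&(H>7)&(H<16)&(S>190)&(abs(z-.018)<.006)],'pad')
```

```text
[ 0.56061125 -0.23284834  0.25080819] [[-0.026, 1.0, -0.001], [1.0, 0.026, 0.0], [0.0, -0.001, -1.0]] [0.17803941 0.09223915 1.47128336]
plate 10892 c 562.1 -231.8 size 120.8 149.9 ang 1.4 z med 46.0 mean [ 561.7 -226.7]
top 322 c 561.9 -231.4 size 5.4 43.5 ang 1.6 z med 134.0 mean [ 561.8 -230.9]
foot 1046 c 561.4 -231.0 size 34.2 52.3 ang 1.9 z med 51.9 mean [ 562.3 -229.3]
pad 721 c 523.9 -40.3 size 38.8 35.8 ang 74.4 z med 17.8 mean [524.9 -41.8]
```

>>> drive_tool --pt "1.5 1.3 30 0 0 0" --pt "0 0 30 0 0 0" --pt "0 0 30 0 0 0" --pt "0 0 30 0 0 0" --pt "0 0 16 0 0 0" --pt "0 0 10 0 0 0" --pt "0 0 0 0 0 0"

```text
clock: 4.0
ee_pos: [0.5621, -0.2313, 0.1054]
tcp_rot: [0.698, 0.716, -0.0, -0.0]
force: [0.1, -0.5, 0.4]
grip_width: 0.0401
grasp_force: 0.0
```

>>> drive_tool --pt "0 0 0 0 0 0" --pt "0 0 0 0 0 0" --pt "0 0 0 0 0 0" --pt "0 0 0 0 0 0" --pt "0 0 0 0 0 0" --pt "0 0 0 0 0 0" --gripper 0

```text
clock: 4.75
ee_pos: [0.5629, -0.2315, 0.1063]
tcp_rot: [0.698, 0.716, 0.0, 0.001]
force: [0.2, 0.4, 5.5]
grip_width: 0.0049
grasp_force: 60.9
```

>>> drive_tool --pt "0 0 -8 0 0 0" --pt "0 0 -12 0 0 0" --pt "0 0 -16 0 0 0" --pt "0 0 -25 0 0 0" --pt "0 0 -25 0 0 0" --pt "0 0 -15 0 0 0" --pt "0 0 -4 0 0 0" --pt "0 0 0 0 0 0"

```text
clock: 5.75
ee_pos: [0.562, -0.231, 0.21]
tcp_rot: [0.698, 0.716, -0.0, -0.0]
force: [-0.4, -0.0, -2.4]
grip_width: 0.0049
grasp_force: 60.1
```

Run:
```python
from m import *
s=r.read_state();print(s['ee_pos'],s['force'],s['grip_width'])
p,d,c=grab('wrist','w2.png');P=wcloud(d,c)
hsv=cv2.cvtColor(p,cv2.COLOR_RGB2HSV).reshape(-1,3).astype(int);P=P.reshape(-1,3)
ok=~np.isnan(P[:,0]);P=P[ok];hsv=hsv[ok];x,y,z=P.T;H,S,V=hsv.T
near=(abs(x-.562)<.025)&(abs(y+.23)<.035)
rect(P[near&(z<.042)&(z>.02)],'pocket floor')
red=((H<8)|(H>172))&(S>130)&near&(z>.1)
for lo in range(130,260,10):
  q=P[red&(z>lo/1000)&(z<lo/1000+.01)]
  if len(q)>5:print(lo,len(q),(q.mean(0)*1000).round(1),np.ptp(q[:,:2],axis=0))
```

```text
[ 0.56204655 -0.23103879  0.20998732] [-3.95957746e-01 -8.46133484e-05 -2.43836352e+00] 0.004933002358880612
pocket floor 981 c 562.0 -217.6 size 39.6 27.5 ang 1.1 z med 35.6 mean [ 561.9 -217.3]
140 45 [ 557.7 -204.1  148.4] [0.03016018 0.00202547]
150 2434 [ 561.1 -225.4  155.3] [0.03334003 0.0530605 ]
160 25 [ 560.6 -209.   165.3] [0.00579839 0.0009356 ]
170 33 [ 560.6 -209.1  176. ] [0.00553962 0.00114247]
180 36 [ 560.9 -209.1  185.5] [0.00525622 0.00132675]
190 51 [ 560.5 -209.1  195.5] [0.00595253 0.00138637]
200 66 [ 560.7 -209.1  205.1] [0.00579808 0.0014497 ]
210 85 [ 560.7 -209.4  215.1] [0.00747992 0.01134292]
220 102 [ 561.  -209.4  225.4] [0.01289791 0.01208318]
230 1060 [ 561.2 -226.9  237.1] [0.00679691 0.04501861]
```

View pics/w2.png

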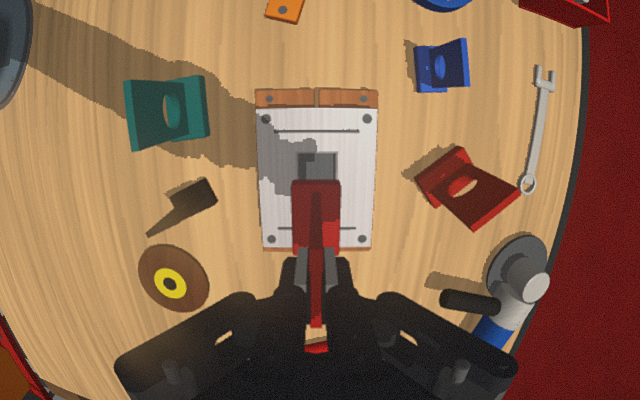

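The wrist picture shows the gauge held upright at (317,240), with the pocket behind it empty at (317,165).

>>> drive_tool --pt "25 -8 -2 0 0 0" --pt "44 -14 0 0 0 0" --pt "50 -16 0 0 0 0" --pt "50 -16 0 0 0 0" --pt "50 -16 0 0 0 0" --pt "50 -16 0 0 0 0" --pt "50 -16 0 0 0 0" --pt "35 -11 0 0 0 0"

```text
clock: 6.8
ee_pos: [0.4381, 0.1216, 0.2113]
tcp_rot: [0.697, 0.717, -0.001, -0.001]
force: [0.2, 0.1, -0.5]
grip_width: 0.0051
grasp_force: 60.0
```

>>> drive_tool --pt "0 0 0 0 0 0" --pt "0 0 0 0 0 0"

```text
clock: 7.05
ee_pos: [0.4398, 0.1195, 0.2117]
tcp_rot: [0.698, 0.716, -0.001, -0.0]
force: [-0.3, -0.2, -1.3]
grip_width: 0.005
grasp_force: 60.0
```

```bash
cat > st.py <<'E'
from m import *
s=r.read_state();print(s['ee_pos'],R.from_quat(s['tcp_rot']).as_matrix()[:2,:2].round(3).tolist(),s['force'],s['grip_width'])
p,d,c=grab('wrist','w3.png');P=wcloud(d,c);np.savez('w3.npz',P=P,p=p)
hsv=cv2.cvtColor(p,cv2.COLOR_RGB2HSV).reshape(-1,3).astype(int);P=P.reshape(-1,3)
ok=~np.isnan(P[:,0]);P=P[ok];hsv=hsv[ok];x,y,z=P.T;H,S,V=hsv.T
st=(abs(x-.53)<.09)&(abs(y-.212)<.09)
rect(P[st&(S<110)&(abs(z-.108)<.004)],'panel top');rect(P[st&(S<110)&(abs(z-.158)<.004)],'post top')
pg=st&(H>15)&(H<32)&(S>110)&(z>.135)
rect(P[pg],'peg');Q=P[pg];l=cv2.fitLine((Q[:,:2]*1000).astype(np.float32),cv2.DIST_HUBER,0,.01,.01).ravel();print(np.degrees(np.arctan2(l[1],l[0])),l)
for a in range(460,560,10):
  q=Q[(Q[:,0]*1000>=a)&(Q[:,0]*1000<a+10)]
  if len(q):print(a,len(q),(q[:,1].min()*1000).round(1),(q[:,1].max()*1000).round(1),np.percentile(q[:,2]*1000,[10,50,90]).round(1))
print(Q[:,0].min())
red=((H<8)|(H>172))&(S>130)&(abs(x-s['ee_pos'][0])<.04)&(abs(y-s['ee_pos'][1])<.04)&(z>.1)
t=s['ee_pos'][2]
rect(P[red&(abs(z-t-.0275)<.008)],'gtop');rect(P[red&(z<t-.045)&(z>t-.06)],'gfoot')
E
python3 st.py
```

```text
[0.43978469 0.11946215 0.21169005] [[-0.026, 1.0], [1.0, 0.026]] [-0.28637182 -0.19894122 -1.3317549 ] 0.004990421264386395
panel top 1073 c 550.0 211.3 size 138.9 7.7 ang 89.6 z med 107.6 mean [549.3 211.2]
post top 392 c 512.6 215.3 size 23.5 85.0 ang 84.0 z med 157.4 mean [547.6 211.2]
peg 1396 c 496.7 170.7 size 116.2 80.3 ang 71.3 z med 153.7 mean [499.9 200.7]
2.734027 [9.9886173e-01 4.7699664e-02 5.0540341e+02 2.1087912e+02]
460 51 127.0 214.4 [157.9 160.5 275.7]
470 192 123.2 215.6 [154.  159.3 266.6]
480 191 127.4 215.6 [151.8 153.3 271.9]
490 194 131.7 215.8 [151.6 153.4 155.1]
500 162 132.4 215.4 [151.7 153.4 154.7]
510 158 207.3 215.7 [151.3 153.1 154.3]
520 149 207.4 215.2 [151.7 153.2 154.4]
530 144 207.6 215.6 [151.5 153.2 154.5]
540 64 199.2 215.7 [150.1 153.1 154.4]
0.4404113437490215
gtop 1071 c 438.9 119.7 size 6.8 45.0 ang 0.2 z med 239.1 mean [439.  123.7]
gfoot 2463 c 439.0 120.2 size 33.1 53.1 ang 1.9 z med 157.1 mean [438.9 125.1]
```

>>> drive_tool --pt "20 0 5 0 0 0" --pt "30 1 10 0 0 0" --pt "25 1 10 0 0 0" --pt "12 0 5 0 0 0" --pt "5 0 1.5 0 0 0.026" --pt "0 0 0 0 0 0" --pt "0 0 0 0 0 0"

```text
clock: 7.98
ee_pos: [0.4399, 0.2113, 0.1811]
tcp_rot: [0.707, 0.707, 0.0, 0.0]
force: [-0.2, -0.2, -1.3]
grip_width: 0.0049
grasp_force: 60.0
```

```bash
sed -i 's/w3/w4/g' st.py; python3 st.py
python3 - <<'E'
from h import *
p,d,c=grab('side');cv2.imwrite('pics/sd4.png',cv2.resize(p[180:320,220:400,::-1],None,fx=4,fy=4,interpolation=2))
E
```

```text
[0.43994094 0.21125621 0.18111053] [[0.001, 1.0], [1.0, -0.001]] [-0.19280143 -0.19780519 -1.28353386] 0.0048889806261121094
panel top 1113 c 549.8 211.5 size 139.8 7.6 ang 89.6 z med 107.7 mean [549.2 220.4]
post top 383 c 513.3 218.8 size 24.2 84.4 ang 78.8 z med 157.4 mean [548.1 212. ]
peg 1576 c 497.5 215.6 size 111.4 32.5 ang 0.5 z med 153.6 mean [498.1 214. ]
-2.1402056 [ 9.9930245e-01 -3.7344951e-02  5.0220193e+02  2.1384743e+02]
460 61 203.4 225.6 [157.9 226.1 268.3]
470 240 202.9 223.9 [152.4 158.6 236.2]
480 223 208.4 223.8 [150.7 153.3 154.7]
490 202 208.9 224.1 [150.6 153.2 154.7]
500 192 208.6 223.6 [150.9 153.1 154.6]
510 167 208.4 215.9 [151.5 153.2 154.3]
520 148 208.7 215.6 [151.  153.4 154.4]
530 150 208.5 216.4 [151.  153.1 154.2]
540 73 199.7 215.7 [149.2 153.2 154.4]
550 1 222.8 222.8 [153.4 153.4 153.4]
0.4417631851559708
gtop 1067 c 439.0 211.6 size 44.7 6.7 ang 88.7 z med 208.5 mean [439.2 215.4]
gfoot 2474 c 439.3 212.3 size 53.7 33.2 ang 89.5 z med 126.5 mean [439.3 217.1]
```

View pics/sd4.png

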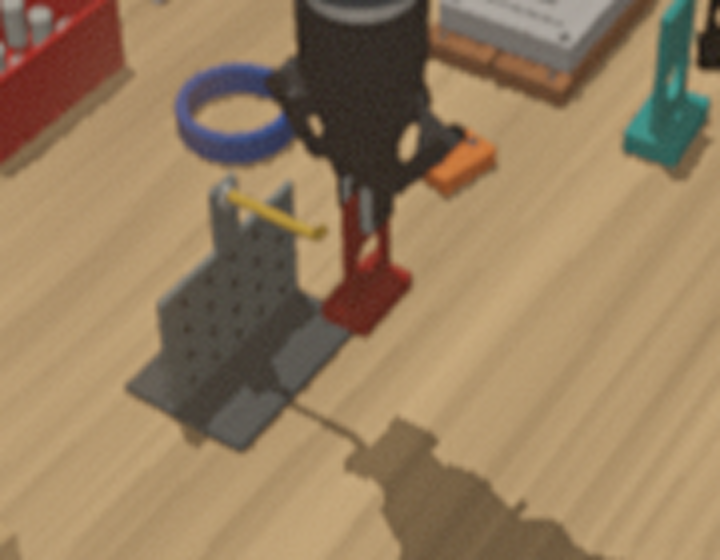

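The side picture shows the gauge's eye at crop (375,240), lined up just in front of the peg's upturned tip at (320,232). It is ready to thread along +x.

>>> drive_tool --pt "0 6 0.5 0 0 0" --pt "0 12 0 0 0 0" --pt "0 12 0 0 0 0" --pt "0 12 0 0 0 0" --pt "0 12 0 0 0 0" --pt "0 10 0 0 0 0" --pt "0 6 0 0 0 0" --pt "0 0 0 0 0 0"

```text
clock: 9.07
ee_pos: [0.5099, 0.2119, 0.1802]
tcp_rot: [0.707, 0.707, -0.0, -0.0]
force: [0.2, -0.2, -1.9]
grip_width: 0.005
grasp_force: 60.0
```

>>> drive_tool --pt "0 0 5 0 0 0" --pt "0 0 5 0 0 0" --pt "0 0 2.5 0 0 0" --pt "0 0 0 0 0 0" --pt "0 0 0 0 0 0"

```text
clock: 9.7
ee_pos: [0.5096, 0.2119, 0.1679]
tcp_rot: [0.707, 0.707, 0.0, 0.0]
force: [1.1, 0.1, -1.4]
grip_width: 0.0049
grasp_force: 60.0
```

>>> drive_tool --pt "0 0 1 0 0 0" --pt "0 0 0.5 0 0 0" --pt "0 0 0 0 0 0"

```text
clock: 10.07
ee_pos: [0.5097, 0.2119, 0.1664]
tcp_rot: [0.707, 0.707, 0.0, 0.0]
force: [-0.2, -0.2, 0.5]
grip_width: 0.0048
grasp_force: 60.2
```

>>> drive_tool --pt "0 0 0 0 0 0" --pt "0 0 0 0 0 0" --pt "0 0 0 0 0 0" --pt "0 0 0 0 0 0" --gripper 28

```text
clock: 10.58
ee_pos: [0.5097, 0.2119, 0.1663]
tcp_rot: [0.707, 0.707, 0.0, 0.0]
force: [-0.0, 0.8, -0.7]
grip_width: 0.0276
grasp_force: 0.0
```

>>> drive_tool --pt "0 0 -10 0 0 0" --pt "0 0 -15 0 0 0" --pt "0 0 -25 0 0 0" --pt "0 0 -25 0 0 0" --pt "0 0 -15 0 0 0" --pt "0 0 0 0 0 0"

```text
clock: 11.32
ee_pos: [0.5106, 0.2122, 0.258]
tcp_rot: [0.707, 0.707, 0.001, 0.001]
force: [0.7, 0.5, -0.5]
grip_width: 0.0279
grasp_force: 0.0
```

```bash
sed -i 's/w4/w5/g' st.py
python3 - <<'E'
from m import *
p,d,c=grab('side');cv2.imwrite('pics/sd5.png',cv2.resize(p[180:320,220:400,::-1],None,fx=4,fy=4,interpolation=2))
s=r.read_state();print(s['ee_pos'],s['force'])
p,d,c=grab('wrist','w5.png');P=wcloud(d,c)
hsv=cv2.cvtColor(p,cv2.COLOR_RGB2HSV).reshape(-1,3).astype(int);P=P.reshape(-1,3)
ok=~np.isnan(P[:,0]);P=P[ok];hsv=hsv[ok];x,y,z=P.T;H,S,V=hsv.T
red=((H<8)|(H>172))&(S>130)&(abs(x-.51)<.04)&(abs(y-.21)<.05)&(z>.08)
rect(P[red&(z>.185)&(z<.2)],'gtop');rect(P[red&(z<.12)],'gfoot')
E
```

```text
[0.50999301 0.21198024 0.25666636] [ 0.29879335 -0.36455415 -0.56796254]
gtop 446 c 508.9 212.0 size 44.7 5.7 ang 89.9 z med 193.8 mean [509.  214.2]
gfoot 1212 c 509.0 212.4 size 33.0 53.9 ang 0.9 z med 111.8 mean [509.3 218.5]
```

View pics/sd5.png

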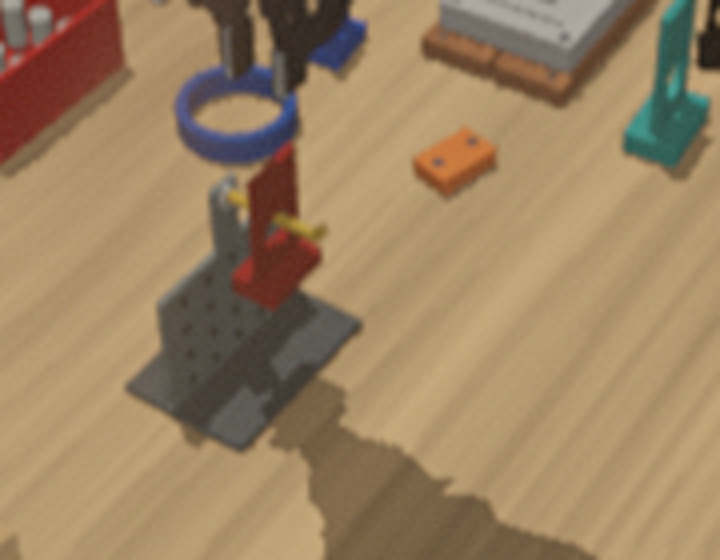

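The side picture shows the gauge hanging by its eye on the peg at crop (278,230), clear of the robot. The orange pad is at (456,160).

>>> drive_tool --pt "-31 2 0 0 0 0" --pt "-40 2 0 0 0 0" --pt "-44 2 0 0 0 0" --pt "-44 2 0 0 0 0" --pt "-44 2 0 0 0 0" --pt "-34 2 0 0 0 0" --pt "-10 2 0 0 0 0" --pt "0 0 0 0 0 0" --gripper 60

```text
clock: 12.42
ee_pos: [0.5233, -0.0351, 0.2555]
tcp_rot: [0.707, 0.707, -0.0, -0.001]
force: [0.8, 0.2, 0.6]
grip_width: 0.0597
grasp_force: 0.0
```

```bash
cat > pd.py <<'E'
from m import *
s=r.read_state();print(s['ee_pos'],R.from_quat(s['tcp_rot']).as_matrix()[:2,:2].round(3).tolist(),s['force'])
p,d,c=grab('wrist','w6.png');P=wcloud(d,c);np.savez('w6.npz',P=P,p=p)
hsv=cv2.cvtColor(p,cv2.COLOR_RGB2HSV).reshape(-1,3).astype(int);P=P.reshape(-1,3)
ok=~np.isnan(P[:,0]);P=P[ok];hsv=hsv[ok];x,y,z=P.T;H,S,V=hsv.T
nr=(abs(x-.525)<.07)&(abs(y+.03)<.07)
rect(P[nr&(abs(z-.018)<.003)],'top');rect(P[nr&(z>.008)&(z<.03)],'all')
o=(H>5)&(H<18)&(S>170); rect(P[nr&o&(abs(z-.018)<.003)],'topcol')
n2=(abs(x-.562)<.08)&(abs(y+.23)<.1)
rect(P[n2&(abs(z-.046)<.003)&(S<60)],'plate');rect(P[(abs(x-.562)<.03)&(abs(y+.23)<.04)&(z<.041)&(z>.02)],'floor')
E
python3 pd.py
```

```text
[ 0.52328916 -0.03506425  0.25547334] [[0.001, 1.0], [1.0, -0.001]] [0.77010033 0.21698961 0.64596177]
top 1240 c 525.9 -31.1 size 57.1 37.1 ang 75.5 z med 17.9 mean [525.9 -30.6]
all 1267 c 525.7 -31.1 size 57.1 37.4 ang 75.5 z med 17.9 mean [525.9 -30.2]
topcol 1090 c 525.8 -30.6 size 56.2 35.7 ang 75.4 z med 17.9 mean [525.8 -30.3]
plate 5333 c 561.8 -231.1 size 121.1 151.4 ang 2.1 z med 46.0 mean [ 554.6 -226.3]
floor 819 c 562.5 -234.4 size 39.3 55.9 ang 0.9 z med 35.8 mean [ 562.5 -235.7]
```

View pics/w6.png

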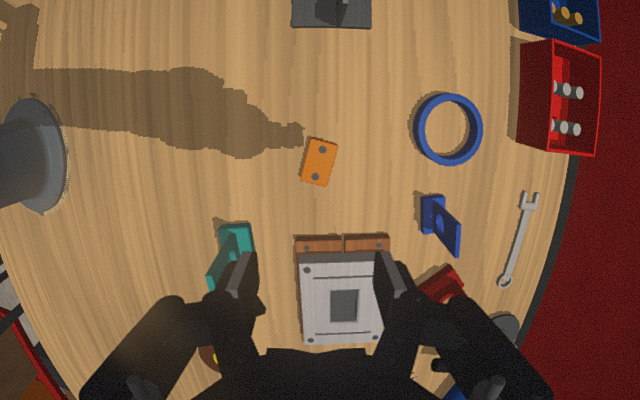

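The wrist picture shows the orange pad alone at (319,161), turned about 14.5°, and the empty pocket at (344,306).

Run:
```python
import numpy as np
for f,t in [('w1',(.5195,-.2533,.2716)),('w6',(.5233,-.0351,.2555))]:
    P=np.load(f+'.npz')['P'].reshape(-1,3);P=P[~np.isnan(P[:,0])]-np.array(t)
    m=(abs(P[:,0])<.06)&(abs(P[:,1])<.03)&(abs(P[:,2])<.06);q=P[m]*1000
    for s in (-1,1):
        k=q[q[:,0]*s>0];print(f,s,len(k),np.percentile(k[:,2],[0,1,5,20]).round(1),k[k[:,2]<k[:,2].min()+4].mean(0).round(1))
```

```text
w1 -1 4728 [ 1.4  5.4 12.5 29.5] [-20.9   0.1   3.6]
w1 1 4736 [ 0.7  5.3 12.5 29.3] [19.5 -0.2  3.1]
w6 -1 3871 [ 5.1  8.5 13.6 26.6] [-31.3   1.1   7.3]
w6 1 3946 [ 4.5  8.1 13.5 27. ] [29.5  0.2  6.9]
```

>>> drive_tool --pt "4.3 2.5 30 0 0 0" --pt "0 0 30 0 0 0.126" --pt "0 0 40 0 0 0.127" --pt "0 0 40 0 0 0" --pt "0 0 40 0 0 0" --pt "0 0 0 0 0 0" --pt "0 0 0 0 0 0" --gripper 54

```text
clock: 13.35
ee_pos: [0.5269, -0.0302, 0.0776]
tcp_rot: [0.79, 0.613, 0.0, 0.0]
force: [-0.1, -0.6, 0.4]
grip_width: 0.0537
grasp_force: 0.0
```

```bash
sed -i 's/w6/w7/g' pd.py; python3 pd.py
```

```text
[ 0.52689072 -0.03016188  0.0775743 ] [[0.249, 0.968], [0.968, -0.249]] [-0.05128071 -0.55862668  0.38364618]
top 3693 c 525.8 -30.6 size 56.0 36.5 ang 75.3 z med 17.9 mean [526.3 -29.1]
all 3817 c 526.0 -30.6 size 56.3 36.5 ang 74.7 z med 17.9 mean [526.5 -28.3]
topcol 3299 c 525.9 -30.6 size 56.0 35.5 ang 75.3 z med 17.9 mean [526.3 -29.1]
plate 1441 c 596.0 -205.7 size 49.8 103.3 ang 1.8 z med 46.0 mean [ 592.6 -197.5]
floor few 5
```

>>> drive_tool --pt "-0.5 -0.9 20 0 0 0" --pt "0 0 25 0 0 0" --pt "0 0 15 0 0 0" --pt "0 0 8.5 0 0 0" --pt "0 0 0 0 0 0"

```text
clock: 14.02
ee_pos: [0.5253, -0.0311, 0.0079]
tcp_rot: [0.791, 0.612, 0.0, 0.0]
force: [-0.1, 0.4, 0.1]
grip_width: 0.0539
grasp_force: 0.0
```

>>> drive_tool --pt "0 0 0 0 0 0" --pt "0 0 0 0 0 0" --pt "0 0 0 0 0 0" --pt "0 0 0 0 0 0" --pt "0 0 0 0 0 0" --gripper 20

```text
clock: 14.65
ee_pos: [0.5262, -0.0313, 0.009]
tcp_rot: [0.791, 0.612, 0.001, 0.001]
force: [-0.3, 0.8, 5.0]
grip_width: 0.0343
grasp_force: 60.4
```

>>> drive_tool --pt "0 0 -5 0 0 0" --pt "0 0 -15 0 0 0" --pt "0 0 -30 0 0 0" --pt "0 0 -40 0 0 0" --pt "0 0 -40 0 0 0" --pt "0 0 -20 0 0 0" --pt "0 0 0 0 0 0"

```text
clock: 15.52
ee_pos: [0.5268, -0.0314, 0.1603]
tcp_rot: [0.791, 0.612, 0.002, 0.002]
force: [-0.4, -1.0, -0.1]
grip_width: 0.0342
grasp_force: 59.8
```

>>> drive_tool --pt "0 0 0 0 0 -0.14" --pt "0 0 0 0 0 -0.141" --pt "-28 4 0 0 0 0" --pt "-40 6 0 0 0 0" --pt "-45 7 0 0 0 0" --pt "-45 7 0 0 0 0" --pt "-32 4 0 0 0 0" --pt "-11.2 1.6 0 0 0 0"

```text
clock: 16.52
ee_pos: [0.5597, -0.2327, 0.1563]
tcp_rot: [0.698, 0.716, -0.0, -0.001]
force: [0.4, 0.8, 0.4]
grip_width: 0.0339
grasp_force: 59.8
```

>>> drive_tool --pt "0 0 0 0 0 0" --pt "0 0 0 0 0 0"

```text
clock: 16.77
ee_pos: [0.5599, -0.2299, 0.1575]
tcp_rot: [0.697, 0.717, 0.0, -0.001]
force: [-0.7, 0.4, -0.9]
grip_width: 0.0342
grasp_force: 59.8
```

```bash
cat > pk.py <<'E'
from m import *
s=r.read_state();e=s['ee_pos'];print(e,R.from_quat(s['tcp_rot']).as_matrix().round(3).tolist(),s['force'])
p,d,c=grab('wrist','w8.png');P=wcloud(d,c)
hsv=cv2.cvtColor(p,cv2.COLOR_RGB2HSV).reshape(-1,3).astype(int);P=P.reshape(-1,3)
ok=~np.isnan(P[:,0]);P=P[ok];hsv=hsv[ok];x,y,z=P.T;H,S,V=hsv.T
o=(H>5)&(H<18)&(S>170)&(abs(x-e[0])<.04)&(abs(y-e[1])<.05)
q=P[o&(abs(z-e[2]-.009)<.006)];rect(q,'pad top');print('front y',q[:,1].max(),'z',np.percentile(z[o],[1,10,50,90,99]).round(4))
A=np.c_[q[:,:2]-q[:,:2].mean(0),np.ones(len(q))];print('slope',np.linalg.lstsq(A,q[:,2],rcond=None)[0].round(4))
f=P[o&(y>np.percentile(y[o],99)-.006)];
n2=(abs(x-.562)<.08)&(abs(y+.23)<.1)
rect(P[n2&(abs(z-.046)<.003)&(S<60)],'plate');rect(P[(abs(x-.562)<.03)&(abs(y+.23)<.04)&(z<.041)&(z>.02)],'floor')
E
python3 pk.py
```

```text
[ 0.55994614 -0.2299348   0.15745451] [[-0.029, 1.0, -0.001], [1.0, 0.029, 0.001], [0.001, -0.001, -1.0]] [-0.70742733  0.44860181 -0.88650754]
pad top 5981 c 559.3 -229.4 size 35.4 56.2 ang 1.1 z med 166.4 mean [ 559. -226.]
front y -0.20106117699798992 z [0.1545 0.1653 0.1663 0.1671 0.1677]
slope [ 0.0002 -0.0093  0.1663]
plate 14177 c 561.9 -227.5 size 120.6 141.6 ang 1.6 z med 46.0 mean [ 562.1 -205.7]
floor 1844 c 561.9 -224.5 size 40.1 40.9 ang 1.7 z med 35.8 mean [ 562.  -223.1]
```

View pics/w8.png

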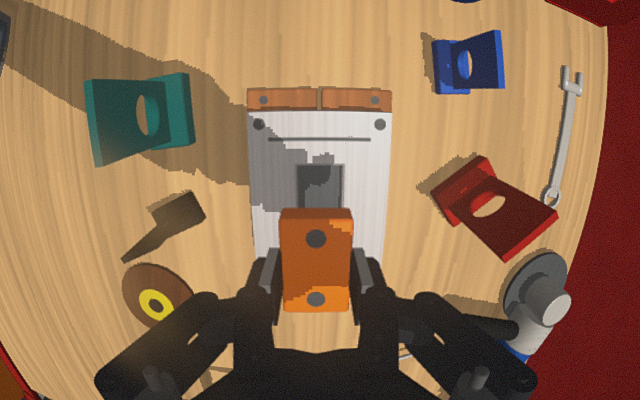

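The wrist picture shows the pad held level at (316,260), in line with the pocket at (320,185) ahead of it.

>>> drive_tool --pt "-2.4 2.6 20 0 0 0" --pt "0 0 30 0 0 0" --pt "0 0 22 0 0 0" --pt "0 0 10 0 0 0" --pt "0 0 0 0 0 0" --pt "0 0 0 0 0 0"

```text
clock: 17.58
ee_pos: [0.5638, -0.2339, 0.077]
tcp_rot: [0.697, 0.717, 0.0, 0.001]
force: [0.8, 0.3, -0.1]
grip_width: 0.0339
grasp_force: 59.8
```

```bash
sed -i 's/w8/w9/g' pk.py; python3 pk.py
```

```text
[ 0.56382152 -0.23385498  0.07697898] [[-0.028, 1.0, 0.002], [1.0, 0.028, -0.001], [-0.001, 0.002, -1.0]] [ 0.7516282   0.28272786 -0.08605278]
pad top 5960 c 563.1 -233.0 size 35.1 55.6 ang 1.4 z med 85.9 mean [ 562.9 -229.7]
front y -0.20491591700547596 z [0.0741 0.0848 0.0859 0.0866 0.0873]
slope [ 0.0032 -0.0127  0.0858]
plate 26225 c 562.0 -231.9 size 120.5 150.6 ang 1.6 z med 46.0 mean [ 561.  -201.6]
floor 1352 c 561.7 -212.2 size 39.8 17.3 ang 1.0 z med 35.7 mean [ 561.6 -210.9]
```

>>> drive_tool --pt "1.1 -1.1 8 0 0 0" --pt "0 0 6 0 0 0" --pt "0 0 3 0 0 0" --pt "0 0 0 0 0 0" --pt "0 0 0 0 0 0"

```text
clock: 18.25
ee_pos: [0.562, -0.2327, 0.0589]
tcp_rot: [0.697, 0.717, -0.0, 0.0]
force: [-0.6, -0.0, -0.9]
grip_width: 0.0342
grasp_force: 59.8
```

```bash
sed -i 's/w9/w10/g' pk.py; python3 pk.py; python3 pk.py
```

```text
[ 0.5619893  -0.23274789  0.05887119] [[-0.028, 1.0, 0.0], [1.0, 0.028, -0.0], [-0.0, 0.0, -1.0]] [-0.62693139 -0.04528335 -0.90122747]
pad top 5912 c 561.3 -231.8 size 35.0 55.9 ang 1.6 z med 67.8 mean [ 561.1 -228.6]
front y -0.20375186866426725 z [0.0573 0.0669 0.0678 0.0685 0.0691]
slope [ 0.0012 -0.0102  0.0677]
plate 31624 c 562.1 -231.9 size 120.6 150.7 ang 1.5 z med 46.0 mean [ 561.4 -202.6]
floor 592 c 561.6 -209.3 size 39.6 9.2 ang 0.6 z med 35.7 mean [ 562.1 -207.9]
[ 0.56205861 -0.23279089  0.05901298] [[-0.028, 1.0, 0.0], [1.0, 0.028, -0.0], [-0.0, 0.0, -1.0]] [ 0.39507392 -0.90361121  0.17104872]
pad top 5932 c 561.3 -231.8 size 35.0 56.0 ang 1.7 z med 67.9 mean [ 561.2 -228.6]
front y -0.20395859033365085 z [0.0569 0.0669 0.0679 0.0686 0.0692]
slope [ 0.0024 -0.0105  0.0678]
plate 31630 c 562.1 -232.0 size 120.9 151.4 ang 1.6 z med 46.0 mean [ 561.4 -202.7]
floor 591 c 561.5 -209.9 size 39.6 9.8 ang 1.2 z med 35.7 mean [ 562.2 -207.9]
```

>>> drive_tool --pt "0 0.5 3 0 0 0" --pt "0 0 3 0 0 0" --pt "0 0 2.5 0 0 0" --pt "0 0 0 0 0 0"

```text
clock: 18.85
ee_pos: [0.5621, -0.2325, 0.0499]
tcp_rot: [0.697, 0.717, -0.0, -0.0]
force: [-0.5, 0.1, -0.9]
grip_width: 0.034
grasp_force: 59.8
```

>>> drive_tool --pt "0 0 2 0 0 0" --pt "0 0 1.5 0 0 0" --pt "0 0 0 0 0 0" --pt "0 0 0 0 0 0"

```text
clock: 19.35
ee_pos: [0.5624, -0.2326, 0.0468]
tcp_rot: [0.697, 0.717, -0.0, 0.0]
force: [0.1, -0.3, -1.1]
grip_width: 0.0341
grasp_force: 59.8
```

>>> drive_tool --pt "0 0 1 0 0 0" --pt "0 0 0.5 0 0 0" --pt "0 0 0 0 0 0"

```text
clock: 19.73
ee_pos: [0.5624, -0.2327, 0.0454]
tcp_rot: [0.697, 0.717, -0.0, 0.0]
force: [-0.0, -0.0, 1.5]
grip_width: 0.0342
grasp_force: 60.4
```

>>> drive_tool --pt "0 0 0 0 0 0" --pt "0 0 0 0 0 0" --pt "0 0 0 0 0 0" --pt "0 0 0 0 0 0" --gripper 46

```text
clock: 20.23
ee_pos: [0.5624, -0.2327, 0.0453]
tcp_rot: [0.697, 0.717, -0.0, 0.0]
force: [0.1, 0.4, -0.5]
grip_width: 0.0461
grasp_force: 0.0
```

>>> drive_tool --pt "0 0 -10 0 0 0" --pt "0 0 -20 0 0 0" --pt "0 0 -15 0 0 0" --pt "0 0 0 0 0 0" --pt "0 0 0 0 0 0"

```text
clock: 20.85
ee_pos: [0.5622, -0.2325, 0.09]
tcp_rot: [0.697, 0.717, -0.0, -0.0]
force: [-0.3, 0.5, 0.4]
grip_width: 0.0463
grasp_force: 0.0
```

```bash
cat > fl.py <<'E'
from m import *
import sys
s=r.read_state();e=s['ee_pos'];print(e,s['force'])
p,d,c=grab('wrist',sys.argv[1]);P=wcloud(d,c)
hsv=cv2.cvtColor(p,cv2.COLOR_RGB2HSV).reshape(-1,3).astype(int);P=P.reshape(-1,3)
ok=~np.isnan(P[:,0]);P=P[ok];hsv=hsv[ok];x,y,z=P.T;H,S,V=hsv.T
o=(H>5)&(H<18)&(S>170)&(abs(x-.562)<.03)&(abs(y+.232)<.04)
top=np.percentile(z[o],60);q=P[o&(abs(z-top)<.004)];rect(q,'pad top');print(np.percentile(q[:,2]*1000,[1,50,99]).round(1))
A=np.c_[q[:,:2]-q[:,:2].mean(0),np.ones(len(q))];print('slope',np.linalg.lstsq(A,q[:,2],rcond=None)[0].round(4))
pl=P[(abs(x-.562)<.055)&(abs(y+.232)<.07)&(abs(z-.046)<.003)&(S<60)];rect(pl,'plate');print(pl[:,2].mean())
E
python3 fl.py w11.png
```

```text
[ 0.56219149 -0.23254768  0.09001456] [-0.2561452   0.53209836  0.38695687]
pad top 3874 c 561.8 -232.2 size 35.4 56.0 ang 1.8 z med 53.7 mean [ 561.5 -230.3]
[52.1 53.7 55.1]
slope [ 0.0015 -0.0024  0.0536]
plate 22750 c 562.0 -232.0 size 140.0 110.0 ang 90.0 z med 46.0 mean [ 561.7 -214.4]
0.0459628163778581
```

>>> drive_tool --pt "0 0 10 0 0 0" --pt "0 0 10 0 0 0" --pt "0 0 8 0 0 0" --pt "0 0 4 0 0 0" --pt "0 0 0 0 0 0" --gripper 0

```text
clock: 21.52
ee_pos: [0.5621, -0.2325, 0.0578]
tcp_rot: [0.697, 0.717, -0.0, -0.0]
force: [0.1, 0.3, -0.0]
grip_width: 0.0001
grasp_force: 0.0
```

>>> drive_tool --pt "0 0 2 0 0 0" --pt "0 0 2 0 0 0" --pt "0 0 2 0 0 0" --pt "0 0 2 0 0 0" --pt "0 0 1 0 0 0" --pt "0 0 0 0 0 0"

```text
clock: 22.28
ee_pos: [0.5627, -0.2328, 0.0502]
tcp_rot: [0.697, 0.717, 0.0, 0.001]
force: [-1.1, 0.4, 4.7]
grip_width: -0.0002
grasp_force: 2.6
```

>>> drive_tool --pt "0 0 1 0 0 0" --pt "0 0 1 0 0 0" --pt "0 0 1 0 0 0" --pt "0 0 0 0 0 0"

```text
clock: 22.78
ee_pos: [0.5627, -0.2328, 0.0473]
tcp_rot: [0.697, 0.717, 0.0, 0.001]
force: [-2.3, 0.8, 5.7]
grip_width: 0.0005
grasp_force: 2.7
```

>>> drive_tool --pt "0 0 0.5 0 0 0" --pt "0 0 0.5 0 0 0" --pt "0 0 0 0 0 0"

```text
clock: 23.15
ee_pos: [0.5627, -0.2328, 0.0463]
tcp_rot: [0.697, 0.717, 0.0, 0.001]
force: [-1.5, 0.9, 5.7]
grip_width: -0.0
grasp_force: 2.9
```

>>> drive_tool --pt "0 0 0.5 0 0 0" --pt "0 0 0.5 0 0 0" --pt "0 0 0 0 0 0"

```text
clock: 23.52
ee_pos: [0.5627, -0.2328, 0.046]
tcp_rot: [0.697, 0.717, 0.0, 0.001]
force: [-3.6, 1.8, 10.0]
grip_width: -0.0001
grasp_force: 5.0
```

>>> drive_tool --pt "0 0 0.5 0 0 0" --pt "0 0 0.5 0 0 0" --pt "0 0 0 0 0 0"

```text
clock: 23.9
ee_pos: [0.5628, -0.2328, 0.046]
tcp_rot: [0.697, 0.717, 0.0, 0.001]
force: [-5.5, 2.5, 15.8]
grip_width: 0.0001
grasp_force: 7.8
```

>>> drive_tool --pt "0 0 -3 0 0 0" --pt "0 0 -10 0 0 0" --pt "0 0 -20 0 0 0" --pt "0 0 -25 0 0 0" --pt "0 0 -20 0 0 0" --pt "0 0 -5 0 0 0" --pt "0 0 0 0 0 0" --pt "0 0 0 0 0 0"

```text
clock: 24.9
ee_pos: [0.5617, -0.2323, 0.1252]
tcp_rot: [0.697, 0.717, -0.0, -0.001]
force: [-0.9, 0.3, 0.0]
grip_width: -0.0001
grasp_force: 0.0
```

```bash
python3 fl.py w12.png
python3 - <<'E'
from h import *
p,d,c=grab('side');a=cv2.resize(p[130:320,220:420,::-1],None,fx=3,fy=3,interpolation=2)
cv2.imwrite('pics/f.png',a)
E
```

```text
[ 0.56169577 -0.23228359  0.12516888] [-0.90745759  0.25120175  0.01846636]
pad top 2697 c 561.8 -232.3 size 35.2 55.6 ang 0.7 z med 45.9 mean [ 561.4 -231.4]
[44.3 45.9 47.4]
slope [-0.0032  0.0009  0.0459]
plate 18401 c 562.0 -232.0 size 140.0 110.0 ang 90.0 z med 46.0 mean [ 561.8 -218.3]
0.04596622872480418
```

View pics/f.png

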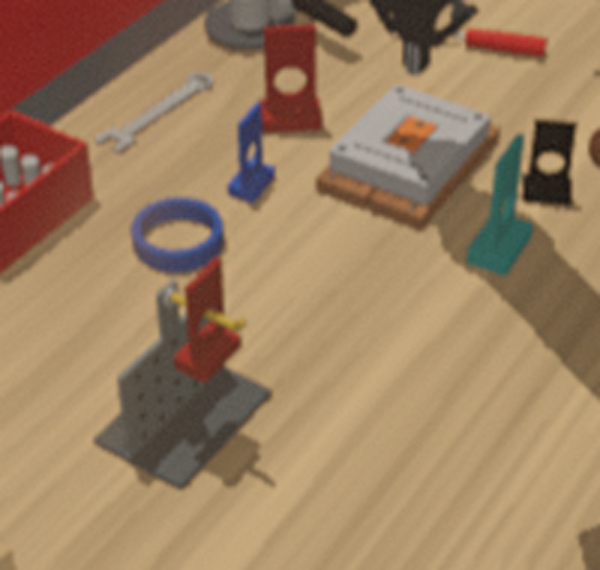

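The picture shows the pad flush in the plate at (413,133), with its top measured at 45.9 mm against the plate's 46.0. The gauge hangs on the peg at (207,320), and the robot is clear of both.

```bash
python3 -c "
from cell import r
print(r.job_done())"
```

```text
the job is handed in; nothing more can be done
None
```

The red gauge hangs by its eye on the peg, the orange pad is pressed fully home and measures flush with the plate, the other things on the bench were not touched, and the job was handed in at about 25 s of the 67 s allowed.

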